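# Centre the waxed cheese on its display stand with light taps

## Robot

A 6-joint arm with a two-finger parallel gripper is mounted at the origin on the work surface. World frame = base frame: x ahead of the robot, y to its left, z up, the work surface at z = 0. Lengths are in m, angles in rad, forces in N, time in s.
With the tool pointing down it reaches from about 0.3 to 0.775 m from the base axis. Payload 14.6 kg.
Tool frame: the origin (TCP) lies at the centre of the arm's flange, where the gripper is bolted on; the fingertips stand 199 mm ahead of it and the grasp point (between the pads) lies 180 mm ahead of it; z points along the fingers, y is the line along which they close (so a half turn about z gives the same grasp; the last joint's range is limited). The gripper opens to 94 mm and grips with 3 to 60 N. Pads are 16 mm wide; open, the fingers measure 119 mm over their backs; the gripper's body (75 mm by 177 mm) begins 78 mm behind the grasp point.
Start: joints at [-1.408, 0.3, 1.521, -0, 1.321, -0.067], TCP at [0.125, -0.536, 0.405] pointing down, gripper open.
Joint ranges: [-3.03, 3.03], [-0.79, 2.21], [0.23, 2.52], [-1.04, 4.18], [0, 3.07], [-2.55, 2.55]. Speed limits (rad/s): [2.22, 2.22, 2.57, 3.14, 3.14, 3.14].

## Interface

Orientations are given as [roll, pitch, yaw] about the fixed x, y, z axes, in that order (R = Rz(yaw) Ry(pitch) Rx(roll)).
In Python, from station import ctrl gives the robot as it stands. The module is installed in compiled form; this text tells all that it offers.
- The arm moves only by the tool servo_tool, never from a script. Its argument "motion" is a list of rows, each a list of 5 numbers: the closure, from 0 (fully open) to 1 (shut), then the shift along the world's x, y, z in cm, then the turn about the world's z in degrees. A call has 1 to 20 rows; each row is the pose to reach, as a shift and turn from the pose commanded when the call began; what a row does not reach only later rows make up. A row lasts 1/8 s, in which the tool goes at most 62.5 mm and 10.7 degrees, less where a joint would pass 70% of its speed; a pose out of reach is approached as far as the arm can. A call with a gripper value outside its range is refused whole. The fingers move at their own pace and stop on an object; "squeeze" is the grip in N (left out, the last holds). Time passes only in rows, so rows that repeat a pose let the fingers close. It gives the time, the measured TCP pose, the force, the opening and the grip force at its end, in the units of the state.
- ctrl.get_obs(): the state, without advancing time (a new reading comes with each control period).
- ctrl.camera(name): name is "side" or "top" or "wrist"; returns a dict with "image" (420x560x3 uint8, red, green, blue), "fx", "fy", "cx", "cy" (pixels), "camera_from_world" (4x4, takes a point from world to camera coordinates); the wrist camera has in their place "hand_eye" (4x4, takes a point from camera to tool coordinates, whose origin is the TCP and whose axes are the flange's). Camera axes: x right, y up, looking along -z (the intrinsics and any distortion apply to the point x, -y, -z); pixel columns grow to the right and rows downward; lengths in m; the calibration is good to about 2 mm. The wrist camera is an equidistant fisheye: a pixel r from the principal point sees the ray r / f radians off the axis. A picture is of the moment at which its call begins: read the wrist's pose just before it. There is no depth.
- ctrl.hand_in(): hands the job in; it is judged then, once.
The state is a dict: "time_s": time; "qpos": joint angles; "joint_vel": joint speeds; "tau": joint torques, N m; "ee_pos": TCP position; "eef_rot": TCP orientation; "force": force on the tool from outside, world axes, zero at the start; "moment": the same for the moment, N m; "grip_width": finger opening in m; "grip_force": force on a finger pad.
Only numpy, scipy, OpenCV 4.12 (cv2) and the standard library are available. Lean on these libraries where they do the work, as an engineer would, in place of code of your own. Each camera call takes 0.05 s, during which the arm holds its last target. There are 200 camera calls.

## Task

The round red waxed cheese sits off-centre on its small wooden display stand. Nudge it with light taps of the fingers until it stands in the middle, with an even rim of the stand showing all round; do not grip it, lift it, rock it hard or knock it off, and leave the other goods where they are. Finish with the fingers clear of everything.

Things in the scene. Friction and masses are not known exactly. Their poses are not given: they have to be found in the camera images.
- cheese: loose round red waxed cheese, white dot on top, about 0.26 kg, 62 mm high. Round: flat narrow foot of 48 mm diameter, widest (80 mm) 27 mm above the foot, 36 mm across at the top. Origin at the centre of the foot, z up. Stands on the stand, 22 to 32 mm off its centre in any direction. Pushed at or below its widest belt it slides (1 to 2 N, friction about 0.6); pushed near the top it rocks and tips
- stand: fixed dark wooden round display stand, 45 mm high, flat top of 104 mm diameter without a lip, base 116 mm diameter. Origin at the centre of its underside on the counter (its top is 45 mm above); its yaw has no meaning. With the cheese centred, a rim 12 mm wide shows all round it from above
- truckle: bystander: loose pale small drum cheese with a black top label, 68 mm diameter, 50 mm high, origin under its centre
- block: bystander: loose yellow packed cheese block with a round black label, 100 x 64 x 36 mm high, origin under its centre
- jar: bystander: loose green glass jar with a steel cap, 60 mm diameter, 85 mm high, origin under its centre
- carton: bystander: loose black carton with a brass band, 61 x 61 x 80 mm high, origin under its centre
- juice_left: bystander: loose orange juice bottle with yellow cap, 60 mm diameter, 180 mm high, origin under its centre, beyond the stand to the left
- juice_right: bystander: loose orange juice bottle with yellow cap, 60 mm diameter, 180 mm high, origin under its centre, beyond the stand to the right
- slices: bystander: loose flat reddish-brown pack with a white strip, 60 x 90 x 20 mm high, origin under its centre, just beyond the stand
Things that resemble listed ones, but are neither listed nor needed, are in the scene too. What is shaped like the cheese but orange or purple is not meant. Leave any turquoise look-alike of the stand alone.

How it is judged:
By the outcome, as a careful person would: the job done as asked, in the order asked, and still so for the second after the job is handed in, with the robot touching nothing.
It also fails if it takes over 48 s, if anything falls off the work surface, if the arm or the gripper's body presses on something with over 40 N, if the wrist force passes 120 N, or if a joint passes its speed limit or range.

## Working session

There is one attempt and no reset: what is moved stays moved. The work goes in short steps, Python scripts to look and compute and a tool call to move; the robot and the scene stay as the last step left them, time stands still between calls to the robot, and variables do not carry over. Pictures are saved under pics/ and viewed, at most 10 in all, crops included, and the job is handed in when it is done.

Besides the shell and the picture viewer there is one more tool, called after ">>>" in YAML: its name, and indented under it one key for each argument. servo_tool: Moves the arm, as the interface text tells. Its arguments: {"type":"object","properties":{"motion":{"type":"array","items":{"type":"array","items":{"type":"number"}}},"squeeze":{"type":"number"}},"required":["motion"]}

```bash
mkdir -p pics; cat > h.py <<'E'
import numpy as np, cv2
from station import ctrl
def cam(n):
    c=ctrl.camera(n); return c
def save(c,name,crop=None,s=1):
    im=c["image"][:,:,::-1]
    if crop: r0,r1,c0,c1=crop; im=im[r0:r1,c0:c1]
    cv2.imwrite("pics/"+name,cv2.resize(im,None,fx=s,fy=s,interpolation=cv2.INTER_CUBIC))
def ray(c,u,v):
    M=np.linalg.inv(np.array(c["camera_from_world"]))
    d=np.array([(u-c["cx"])/c["fx"],-(v-c["cy"])/c["fy"],-1.])
    return M[:3,3],M[:3,:3]@d
def onz(c,u,v,z):
    o,d=ray(c,u,v); return o+d*(z-o[2])/d[2]
def proj(c,p):
    q=np.array(c["camera_from_world"])@np.append(p,1)
    return c["cx"]+c["fx"]*q[0]/-q[2], c["cy"]-c["fy"]*q[1]/-q[2]
E
python3 - <<'E'
from h import *
t=cam("top"); save(t,"top0.png"); s=cam("side"); save(s,"side0.png")
print({k:v for k,v in t.items() if k!="image"}); print({k:v for k,v in s.items() if k!="image"})
print(ctrl.get_obs())
E
```

```text
{'fx': 387.4324007286387, 'fy': 387.4324007286387, 'cx': 277.88329911078995, 'cy': 196.98729369324857, 'camera_from_world': array([[-0.0336691 , -0.9994286 , -0.00297816,  0.00385213],
       [ 0.9775883 , -0.03355265,  0.20783486, -0.56674199],
       [-0.20781603,  0.0040862 ,  0.97815939, -0.92527251],
       [ 0.        ,  0.        ,  0.        ,  1.        ]])}
{'fx': 477.41542095053387, 'fy': 477.41542095053387, 'cx': 279.2495046046634, 'cy': 204.59539572706856, 'camera_from_world': array([[-9.00800067e-01, -4.34233742e-01, -5.44072093e-04,
         5.01140918e-01],
       [ 3.37397499e-01, -7.00704898e-01,  6.28629917e-01,
        -2.35842405e-01],
       [-2.73353555e-01,  5.66086303e-01,  7.77704398e-01,
        -8.59718169e-01],
       [ 0.00000000e+00,  0.00000000e+00,  0.00000000e+00,
         1.00000000e+00]])}
{'time_s': 0.1, 'qpos': array([-1.40759790e+00,  3.00419832e-01,  1.52151255e+00,  4.27634301e-05,
        1.32067991e+00, -6.66408716e-02]), 'joint_vel': array([-1.16800892e-03,  5.58167371e-04,  3.33331420e-04, -9.82982118e-04,
        6.93508720e-04, -8.01331000e-06]), 'tau': array([ 1.38827159e-03, -5.32641864e+01, -3.53285336e+01,  7.09580909e-02,
        2.34950980e-02, -5.44933255e-05]), 'ee_pos': array([ 0.12527561, -0.53551682,  0.40414333]), 'eef_rot': array([-3.14057804e+00, -1.09228969e-04,  2.29828640e-01]), 'force': array([ 0.5686954 ,  0.67707225, -0.25803747]), 'moment': array([-0.02179798, -0.04074956, -0.04011474]), 'grip_force': 0.0, 'grip_width': 0.09401837696750466}
```

View pics/top0.png

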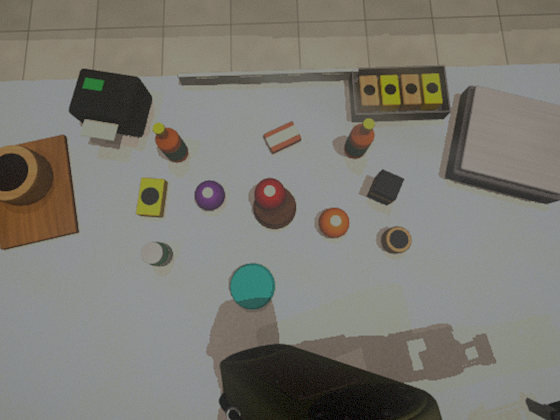

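View pics/side0.png

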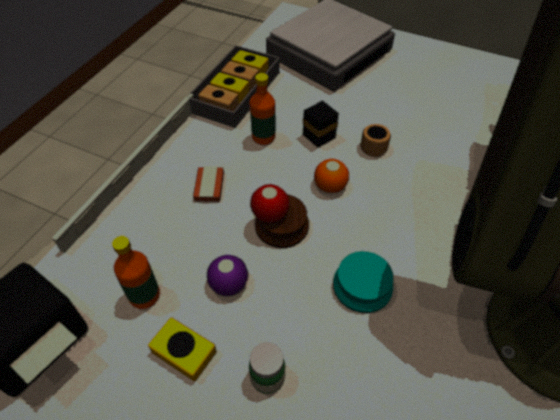

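Candidates for "round cheese": red on the brown stand (top 270,193; side 269,203), purple (209,195) and orange (334,222). For the stand: dark brown (274,205) or turquoise (252,286). By the description I want the red one on the brown stand; checking it in a crop.

```bash
cat >> h.py <<'E'
from scipy.optimize import least_squares
def redmask(im):
    h=cv2.cvtColor(im,cv2.COLOR_RGB2HSV); H,S,V=cv2.split(h)
    return (((H<5)|(H>172))&(S>170)&(V>90)).astype(np.uint8)
E
python3 - <<'E'
from h import *
t=cam("top"); s=cam("side")
a=cv2.resize(t["image"][165:240,235:310],(400,400),interpolation=cv2.INTER_CUBIC)
b=cv2.resize(s["image"][175:255,240:320],(400,400),interpolation=cv2.INTER_CUBIC)
cv2.imwrite("pics/crop1.png",np.hstack([a,b])[:,:,::-1])
for c in(t,s):
  M=np.linalg.inv(c["camera_from_world"]);print("cam",M[:3,3])
  h=cv2.cvtColor(c["image"],cv2.COLOR_RGB2HSV)
pts=[(193,270),(186,264),(200,270),(215,275),(223,274),(210,290),(192,285)]
h=cv2.cvtColor(t["image"],cv2.COLOR_RGB2HSV)
for p in pts: print(p,h[p],t["image"][p])
for u,v,z in[(270,187,.107),(274,205,.045),(209,192,.06),(334,218,.06),(252,286,.045),(165,140,.0),(358,150,.0),(282,137,.02),(150,197,.036),(386,187,.08),(158,252,.085)]:
  print(u,v,onz(t,u,v,z).round(3))
E
```

```text
cam [ 0.36188358 -0.01138492  1.02286421]
cam [0.29599339 0.53903105 0.81713685]
(193, 270) [ 33  18 145] [144 145 135]
(186, 264) [  2 166 132] [132  51  46]
(200, 270) [  0 150 133] [133  55  55]
(215, 275) [10 94 84] [84 63 53]
(223, 274) [ 14 110  86] [86 66 49]
(210, 290) [ 8 88 84] [84 63 55]
(192, 285) [  4 108  83] [83 53 48]
270 187 [0.582 0.003 0.107]
274 205 [ 0.549 -0.005  0.045]
209 192 [0.585 0.16  0.06 ]
334 218 [ 0.508 -0.154  0.06 ]
252 286 [0.348 0.056 0.045]
165 140 [0.752 0.293 0.   ]
358 150 [ 0.705 -0.242  0.   ]
282 137 [ 0.742 -0.032  0.02 ]
150 197 [0.583 0.318 0.036]
386 187 [ 0.578 -0.286  0.08 ]
158 252 [0.436 0.277 0.085]
```

View pics/crop1.png

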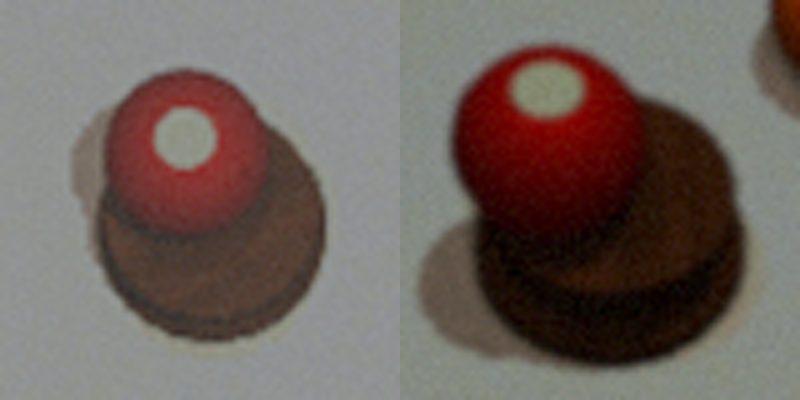

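The crop confirms the red cheese with the white dot on the brown stand (top dot at ≈(269.7,191)), off to +x and slightly +y. Next I measure both centres.

```bash
cat >> h.py <<'E'
def centroid_dot(c,box):
    r0,r1,c0,c1=box; im=c["image"][r0:r1,c0:c1]
    red=redmask2(im); red=max(blobs(red),key=lambda m:m.sum())
    cs,_=cv2.findContours(red,cv2.RETR_EXTERNAL,cv2.CHAIN_APPROX_NONE)
    hull=np.zeros_like(red); cv2.fillPoly(hull,[cv2.convexHull(max(cs,key=cv2.contourArea))],1)
    S=cv2.cvtColor(im,cv2.COLOR_RGB2HSV)[:,:,1].astype(float)
    w=np.clip(110-S,0,60)*cv2.erode(hull,np.ones((3,3)))
    yy,xx=np.mgrid[0:w.shape[0],0:w.shape[1]]
    return c0+(w*xx).sum()/w.sum(), r0+(w*yy).sum()/w.sum(), hull
def redmask2(im):
    H,S,V=cv2.split(cv2.cvtColor(im,cv2.COLOR_RGB2HSV))
    R,G,B=[im[:,:,i].astype(int) for i in range(3)]
    return ((R-G>45)&(R-B>40)).astype(np.uint8)
def blobs(m):
    n,l=cv2.connectedComponents(m); return [(l==i).astype(np.uint8) for i in range(1,n)]
def circfit(P,r):
    f=lambda q:np.hypot(P[:,0]-q[0],P[:,1]-q[1])-r
    s=least_squares(f,P[:,:2].mean(0),loss="soft_l1",f_scale=.001); return s.x,np.sqrt((f(s.x)**2).mean()),np.median(np.hypot(*(P[:,:2]-s.x).T))
def stand(c,box,thr):
    r0,r1,c0,c1=box; im=cv2.GaussianBlur(c["image"],(0,0),.6)[r0:r1,c0:c1]
    V=im.max(2); m=((V<thr)|(redmask2(im)>0)).astype(np.uint8)
    m=max(blobs(cv2.morphologyEx(m,cv2.MORPH_OPEN,np.ones((3,3)))),key=lambda m:m.sum())
    k=max(cv2.findContours(m,cv2.RETR_EXTERNAL,cv2.CHAIN_APPROX_NONE)[0],key=cv2.contourArea)[:,0]+[c0,r0]
    o=ray(c,0,0)[0]; return k,o
def measure(n,box,thr):
    c=cam(n); u,v,h=centroid_dot(c,box); p=onz(c,u,v,.107); print(n,"dot",round(u,1),round(v,1),p.round(4),"redarea",h.sum())
    k,o=stand(c,box,thr); P=np.array([onz(c,a,b,0) for a,b in k])
    q=np.array([.549,-.006])
    for _ in range(3):
        a=(o[:2]-q)/np.linalg.norm(o[:2]-q); d=P[:,:2]-q; cs=(d@a)/np.linalg.norm(d,axis=1)
        Q=P[cs>.3]; q,e,r=circfit(Q,.058)
    print("  stand",q.round(4),"rms",e.round(4),"medr",r.round(4),len(Q),"off",(p[:2]-q).round(4)); return c,p,q
TB=(165,240,235,310); SB=(170,260,235,325)
E
python3 - <<'E'
from h import *
measure("top",TB,105); measure("side",SB,75)
t=cam("top");s=cam("side")
u,v,_=centroid_dot(t,TB);u2,v2,_=centroid_dot(s,SB)
a,b=ray(t,u,v);c,d=ray(s,u2,v2)
k=np.linalg.lstsq(np.c_[b,-d],c-a,rcond=None)[0];print("tri",a+b*k[0],c+d*k[1])
E
```

```text
top dot 269.2 190.4 [0.5736 0.0053 0.107 ] redarea 639
  stand [ 0.5532 -0.0044] rms 0.0007 medr 0.058 48 off [0.0204 0.0097]
side dot 269.0 192.5 [0.5769 0.0034 0.107 ] redarea 980
  stand [ 0.5561 -0.0076] rms 0.0007 medr 0.0578 58 off [0.0207 0.011 ]
tri [0.57298166 0.00520942 0.10958791] [0.57562631 0.0057723  0.11020943]
```

Both views agree: stand ≈ (0.5545, −0.006), cheese offset ≈ (+20.5, +10.3) mm (23 mm, within the 22–32 given; dot height 0.110 vs 0.107 expected). I'll close the fingers and go high to the far side (0.631, 0.033), turned 13.5° so the fingers' flat faces the push direction.

>>> servo_tool:
  motion:
    - [1,3,3,0,0]
    - [1,8,8,0,2]
    - [1,13,14,0,4]
    - [1,18,20,0,6]
    - [1,23,26,0,8]
    - [1,28,32,0,10]
    - [1,33,38,0,12]
    - [1,38,44,0,13.5]
    - [1,43,50,0,13.5]
    - [1,48,54,0,13.5]
    - [1,50.6,56.9,0,13.5]
    - [1,50.6,56.9,0,13.5]
    - [1,50.6,56.9,0,13.5]
    - [1,50.6,56.9,0,13.5]
    - [1,50.6,56.9,0,13.5]
    - [1,50.6,56.9,0,13.5]
  squeeze: 5

```text
time_s: 2.4
ee_pos: [0.6308, 0.0326, 0.405]
eef_rot: [3.141, -0.0, 0.464]
force: [0.7, 1.0, 0.1]
grip_width: 0.0004
grip_force: 0.0
```

>>> servo_tool:
  motion:
    - [1,0,0,-2,0]
    - [1,0,0,-5,0]
    - [1,0,0,-8,0]
    - [1,0,0,-11,0]
    - [1,0,0,-13,0]
    - [1,0,0,-14,0]
    - [1,0,0,-14.4,0]
    - [1,0,0,-14.4,0]
    - [1,0,0,-14.4,0]

```text
time_s: 3.52
ee_pos: [0.6314, 0.0335, 0.2614]
eef_rot: [3.141, -0.001, 0.465]
force: [0.4, 0.0, 0.3]
grip_width: 0.0005
grip_force: 0.0
```

```bash
python3 - <<'E'
from h import *
o=ctrl.get_obs();print(o["ee_pos"],o["force"])
s=cam("side"); save(s,"side1.png",(110,310,150,390),3)
E
```

```text
[0.63140533 0.03347458 0.2614492 ] [0.39928274 0.03291305 0.29367163]
```

View pics/side1.png

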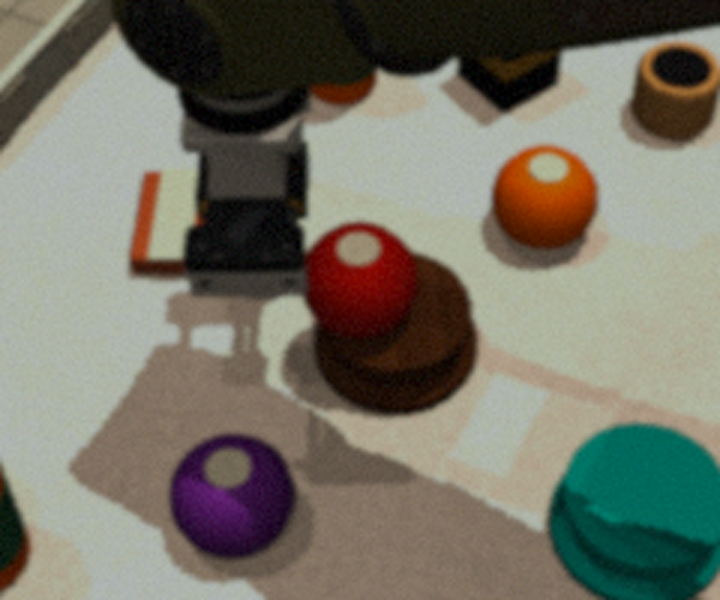

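```bash
python3 - <<'E'
from h import *
s=cam("side")
for p in [(.631,.033,.062),(.631,.033,.1),(.631,.033,.159),(.631,.033,.26),(.575,.0045,.072)]:
  u,v=proj(s,p); print(p,round((u-150)*3),round((v-110)*3))
c=cam("wrist"); save(c,"wrist1.png"); print({k:v for k,v in c.items() if k!="image"})
E
```

```text
(0.631, 0.033, 0.062) 267 294
(0.631, 0.033, 0.1) 263 258
(0.631, 0.033, 0.159) 256 197
(0.631, 0.033, 0.26) 243 77
(0.575, 0.0045, 0.072) 360 283
{'fx': 325.19226210127806, 'fy': 325.19226210127806, 'cx': 277.88595515324965, 'cy': 211.3573503610802, 'hand_eye': array([[ 3.66316994e-04,  9.65850272e-01,  2.59100592e-01,
         7.48559743e-02],
       [ 9.99999790e-01, -4.92224254e-04,  4.21064310e-04,
         1.15610200e-04],
       [ 5.34220675e-04,  2.59100384e-01, -9.65850250e-01,
         1.97646767e-02],
       [ 0.00000000e+00,  0.00000000e+00,  0.00000000e+00,
         1.00000000e+00]])}
```

View pics/wrist1.png

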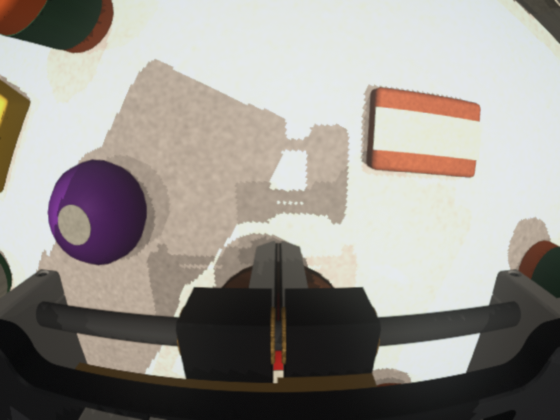

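The narrow fingertips hang under the wider body (in the wrist view at about (278,245), with the slices and purple cheese well clear), at the predicted place beyond the cheese. First gentle nudge: 32 mm of travel, about 17 mm of it pushing, then back off.

>>> servo_tool:
  motion:
    - [1,-0.45,-0.23,0,0]
    - [1,-0.9,-0.46,0,0]
    - [1,-1.15,-0.59,0,0]
    - [1,-1.35,-0.69,0,0]
    - [1,-1.5,-0.77,0,0]
    - [1,-1.65,-0.85,0,0]
    - [1,-1.8,-0.93,0,0]
    - [1,-1.95,-1.0,0,0]
    - [1,-2.1,-1.08,0,0]
    - [1,-2.25,-1.16,0,0]
    - [1,-2.4,-1.23,0,0]
    - [1,-2.55,-1.31,0,0]
    - [1,-2.7,-1.39,0,0]
    - [1,-2.85,-1.46,0,0]
    - [1,-2.85,-1.46,0,0]
    - [1,-2.6,-1.34,0,0]
    - [1,-2.0,-1.03,0,0]
    - [1,-1.0,-0.51,0,0]
    - [1,-0.5,-0.26,0,0]
    - [1,-0.5,-0.26,0,0]

```text
time_s: 6.18
ee_pos: [0.6265, 0.0311, 0.2604]
eef_rot: [-3.142, 0.0, 0.466]
force: [0.2, 0.4, -0.2]
grip_width: 0.0005
grip_force: 0.0
```

```bash
python3 - <<'E'
from h import *
print(ctrl.get_obs()["ee_pos"])
for n,b,t in(("side",SB,75),("top",TB,105)):
  try: c,_,_=measure(n,b,t)
  except Exception as e: print(n,e); c=cam(n)
  save(c,n+"2.png")
E
```

```text
[0.62654028 0.03113581 0.26039526]
side dot 278.4 192.6 [ 0.5602 -0.0042  0.107 ] redarea 1087
  stand [ 0.5575 -0.008 ] rms 0.0008 medr 0.0579 60 off [0.0027 0.0038]
top dot nan nan [nan nan nan] redarea 15
  stand [0.5122 0.0058] rms 0.0166 medr 0.0615 72 off [nan nan]h.py:30: RuntimeWarning: invalid value encountered in scalar divide
  return c0+(w*xx).sum()/w.sum(), r0+(w*yy).sum()/w.sum(), hull
```

The side view shows the cheese about 5 mm off, residual ≈ (4.1, 3.4) mm towards 40°. Camera and TCP agree on the contact within 0.5 mm. Second nudge along 39°.

>>> servo_tool:
  motion:
    - [1,-0.5,0.3,0,6]
    - [1,-1.2,0.5,0,12]
    - [1,-1.6,0.55,0,12]
    - [1,-2.0,0.22,0,12]
    - [1,-2.4,-0.1,0,12]
    - [1,-2.7,-0.35,0,12]
    - [1,-2.85,-0.47,0,12]
    - [1,-2.95,-0.55,0,12]
    - [1,-3.05,-0.63,0,12]
    - [1,-3.15,-0.72,0,12]
    - [1,-3.25,-0.8,0,12]
    - [1,-3.3,-0.84,0,12]
    - [1,-3.3,-0.84,0,12]
    - [1,-3.1,-0.68,0,12]
    - [1,-2.4,-0.1,0,12]
    - [1,-1.2,0.88,0,12]
    - [1,-0.8,1.2,0,12]
    - [1,-0.8,1.2,0,12]

```text
time_s: 8.52
ee_pos: [0.6184, 0.0431, 0.2604]
eef_rot: [-3.141, 0.0, 0.675]
force: [0.9, 0.0, 0.4]
grip_width: 0.0007
grip_force: 0.0
```

>>> servo_tool:
  motion:
    - [1,0,0,2,0]
    - [1,0,0,6,0]
    - [1,0,0,10,0]
    - [1,0,0,14,0]
    - [1,-2,-5,15,0]
    - [1,-5,-10,15,0]
    - [1,-8,-15,15,0]
    - [1,-11,-20,15,0]
    - [1,-14,-25,15,0]
    - [1,-17,-30,15,0]
    - [1,-20,-35,15,0]
    - [1,-23,-40,15,0]
    - [1,-25,-45,15,0]
    - [1,-25,-45,15,0]
    - [1,-25,-45,15,0]

```text
time_s: 10.4
ee_pos: [0.3681, -0.4066, 0.4115]
eef_rot: [3.141, -0.0, 0.674]
force: [0.4, -0.0, -0.4]
grip_width: 0.0003
grip_force: 0.0
```

```bash
python3 - <<'E'
from h import *
o=ctrl.get_obs();print(o["time_s"],o["ee_pos"])
t,_,_=measure("top",TB,105)
s,_,_=measure("side",SB,75)
a=cv2.resize(t["image"][165:240,235:310],(400,400),interpolation=cv2.INTER_CUBIC)
b=cv2.resize(s["image"][175:255,240:320],(400,400),interpolation=cv2.INTER_CUBIC)
cv2.imwrite("pics/crop3.png",np.hstack([a,b])[:,:,::-1])
E
```

```text
10.4 [ 0.36813933 -0.40662475  0.41150784]
top dot 274.1 198.9 [ 0.5521 -0.006   0.107 ] redarea 649
  stand [ 0.5534 -0.0046] rms 0.0009 medr 0.058 48 off [-0.0013 -0.0015]
side dot 281.6 192.0 [ 0.5552 -0.0083  0.107 ] redarea 1001
  stand [ 0.556  -0.0081] rms 0.0007 medr 0.0578 57 off [-0.0009 -0.0003]
```

View pics/crop3.png

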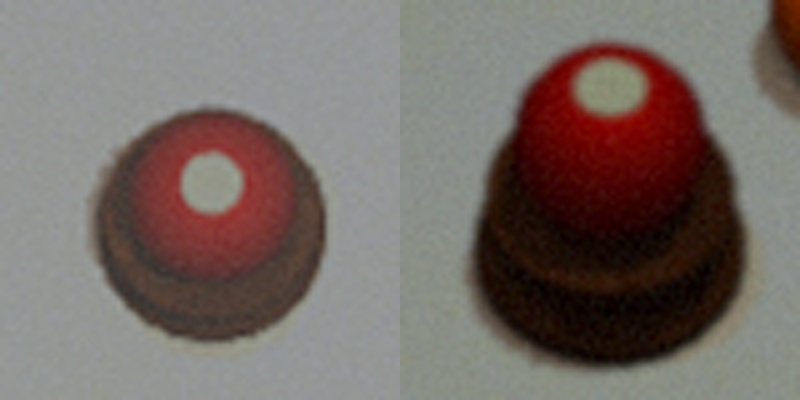

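The crop shows the cheese upright with an even rim: stand edges at 97–327 px, red at 133–296 px, so about 2 px off at 5.3 px per image pixel. Measured residual is 1–2 mm, at the calibration limit. The other goods were never approached and the fingers are clear, so I'm handing in.

```bash
python3 -c "
from station import ctrl
print(ctrl.hand_in())"
```

```text
the job is handed in; nothing more can be done
None
```

The red cheese now stands in the middle of its stand, within about 1–2 mm by both camera views, after two gentle nudges; the fingers are clear, nothing else was touched that I could see, and the job was handed in at about 10.5 s.

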